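# Index the valve stem and hold its shaft collar on the flat

### The arm

A 7-joint arm with a two-finger parallel gripper is mounted at the origin on the work surface. World frame = base frame: x ahead of the robot, y to its left, z up, the work surface at z = 0. Lengths are in m, angles in rad, forces in N, time in s.
With the tool pointing down it reaches from about 0.425 to 0.925 m from the base axis. Payload 6.8 kg.
Tool frame: the origin (TCP) lies between the finger pads; the fingertips stand 22 mm ahead of it and the grasp point (between the pads) lies 3 mm ahead of it; z points along the fingers, y is the direction in which the jaws open and shut (so a half turn about z gives the same grasp; the last joint's range is limited). The gripper opens to 85 mm and grips with 20 to 120 N. Pads are 22 mm wide; open, the fingers measure 114 mm over their backs; the gripper's body (76 mm by 85 mm) begins 54 mm behind the grasp point. The pads swing forward as they close: fully open they stand 13 mm farther back than shut.
Start: joints at [-1.22, 0.477, 0.022, 1.555, -0.011, 1.109, -0.083], TCP at [0.299, 0.605, 0.253] pointing down, gripper open.
Joint ranges: [-2.96, 2.96], [-0.34, 2.1], [-1.41, 1.46], [0.24, 2.44], [-1.37, 4.51], [0.17, 1.92], [-2.96, 2.96]. Speed limits (rad/s): [2.39, 2.39, 3.14, 3.14, 3.14, 3.14, 3.14].

### API

Orientations are given as a unit quaternion [w, x, y, z].
In Python, from station import bot gives the robot as it stands. The module is installed in compiled form; this text tells all that it offers.
- The arm moves only by the tool drive_tool, never from a script. Its argument "series" is one flat list of numbers, 7 for each row, row after row: the opening, from -1 (shut) to 1 (fully open), then the shift along the tool's x, y, z in mm, then the turn, a rotation vector about the tool's x, y, z in rad. In form: [jaw, x, y, z, wx, wy, wz, jaw, x, y, z, wx, wy, wz, ...]. A call has 1 to 12 rows; each row shifts and turns the commanded pose from where the row before left it, along the tool's axes as they then stand; what a row does not reach is not made up. A row lasts 1/8 s, in which the tool goes at most 62.5 mm and 10.7 degrees, less where a joint would pass 70% of its speed; a pose out of reach is approached as far as the arm can. A call with a gripper value outside its range is refused whole. The fingers move at their own pace and stop on an object; "force" is the grip in N (left out, the last holds). Time passes only in rows, so rows that do not move let the fingers close. It gives the time, the measured TCP pose, the force and the opening at its end, in the units of the state.
- bot.get_obs(): the state, without advancing time (a new reading comes with each control period).
- bot.read_camera(name): name is "scene" or "top" or "wrist"; returns a dict with "pixels" (400x640x3 uint8, blue, green, red), "camera_matrix" (3x3 intrinsics, pixels), "rvec" (rotation vector, rad) and "tvec" (3), from world to camera coordinates, as OpenCV has them. Camera axes: x right, y down, z forward; pixel columns grow to the right and rows downward; lengths in m; the calibration is good to about 2 mm. A picture is of the moment at which its call begins. There is no depth.
- bot.hand_in(): hands the job in, once; it reports no verdict.
The state is a dict: "t": time; "q": joint angles; "joint_vel": joint speeds; "joint_torque": joint torques, N m; "eef_pos": TCP position; "tool_rot": TCP orientation; "contact_force": force on the tool from outside, world axes, zero at the start; "torque": the same for the moment, N m; "gripper_width": opening from 0.0 (shut) to 1.0 (fully open).
Only numpy, scipy, OpenCV 4.12 (cv2) and the standard library are available. Lean on these libraries where they do the work, as an engineer would, in place of code of your own. Each camera call takes 0.05 s, during which the arm holds its last target. There are 200 camera calls.

### The job

Pinch the stem that stands up from the brass valve with a finger flat against its milled flat, and turn it until the flat faces straight at the raised index pointer on the valve's flange. Then pick up the loose steel shaft collar, slip it over the stem with its set screw over the flat and its top face flush with the stem's end, and finish still holding it there, so that the screw can be tightened. Leave the other fittings where they lie.

Things in the scene. Friction and masses are not known exactly. Their poses are not given: they have to be found in the camera images.
- stem_top (a point): centre of the top end of the valve's upright steel stem, 167 mm above the shelf: 22 mm in diameter, standing 55 mm above the valve's round flange (80 mm across; a hex nut at the stem's foot is 8 mm high). A flat is milled over its top 40 mm, 7 mm from the axis (18 mm across it). The top 3 mm is bevelled by 2 mm. Axes turn with the stem: z up, the flat faces its -x
- stem (a joint): turn of the stem in the valve, rad, positive anticlockwise seen from above; 0 when the flat faces straight at the index pointer. It turns stiffly (about 0.08 N m of friction) between -0.9 and 1.7, stays where it is left, and starts between 0.5 and 1.4
- stem_flat (a point): the milled flat on the stem; origin in the middle of its face, 7 mm from the stem's axis and 21.5 mm below the stem's top; the face is 17 mm wide and looks along its -x, z up. It turns with the stem
- index_mark (a point): top of the raised triangular index pointer, 7 mm high, on the rim of the valve's flange, 34 mm out from the stem's axis and 48 mm below the stem's top, its tip looking at the stem. Axes of the valve, which is fixed: the pointer lies on the -x side of the stem, z up, the pipe runs along y
- collar_center (a point): centre, half-way up, of the loose steel shaft collar: a plain round ring 44 mm in outer diameter, 20 mm high, bore 25 mm, 0.11 to 0.23 kg, lying flat on the shelf at the start. z is the bore's axis (up); a dark set screw 8 mm in diameter stands out of its side along -x, at half height
- collar_screw (a point): outer end of the collar's set screw, 30 mm from the collar's axis at half height. The screw stands 8 mm proud and also reaches 3.5 mm into the bore (tip 9 mm from the axis): the collar passes over the stem's end only with the screw over the flat and, if let go, drops until the screw meets the flat's lower end, 26 mm below flush
- bushing_a: bystander: zinc hex reducer bushing, 40 mm across, 26 mm high; origin at its underside
- bushing_b: bystander: the second zinc reducer bushing, the same; origin at its underside
- end_cap: bystander: chrome domed end cap, 42 mm across, 27 mm high; origin at its underside
- tee: bystander: copper tee lying flat, run 70 mm along its x, branch 37 mm along its +y, 29 mm thick; origin under the crossing
- spring_clamp: bystander: black nylon spring clamp lying flat, 115 mm long along its x, 65 mm wide, 18 mm thick
- hex_key: bystander: L-shaped hex key of 6 mm dark steel, long arm 80 mm along its y
- pipe_strap: bystander: U-shaped two-hole pipe strap, 80 mm long along its x, 18 mm wide, 20 mm high
Not all that is in view belongs to the job. What is shaped like the part that bears stem_top but purple is not meant.

How it is judged:
By the outcome, as a careful person would: the job done as asked, in the order asked, and still so for the second after the job is handed in, while the arm keeps its last pose, push and grip.
It also fails if it takes over 64 s, if anything falls off the work surface, if the arm or the gripper's body presses on something with over 40 N, if the wrist force passes 120 N, or if a joint passes its speed limit or range.

## Working session

There is one attempt and no reset: what is moved stays moved. The work goes in short steps, Python scripts to look and compute and a tool call to move; the robot and the scene stay as the last step left them, time stands still between calls to the robot, and variables do not carry over. Pictures are saved under pics/ and viewed, about 8 in all and at most 12, crops included, and the job is handed in when it is done.

Besides the shell and the picture viewer there is one more tool, called by a JSON object that holds its "fn" and its "kwargs", one argument or row to a line. drive_tool: Moves the arm, as the interface text tells. Its arguments: {"type":"object","properties":{"series":{"type":"array"},"force":{"type":"number"}},"required":["series"]}

```bash
mkdir -p pics
cat > h.py <<'E'
import numpy as np, cv2
from scipy.spatial.transform import Rotation as R
from station import bot
def cam(n):
    c=bot.read_camera(n); c['R']=cv2.Rodrigues(np.array(c['rvec'],float))[0]; c['t']=np.array(c['tvec'],float).ravel(); c['K']=np.array(c['camera_matrix'],float); return c
def onplane(c,u,v,z):
    d=c['R'].T@np.linalg.inv(c['K'])@np.array([u,v,1.]); o=-c['R'].T@c['t']; return o+d*(z-o[2])/d[2]
def proj(c,p):
    q=c['K']@(c['R']@np.array(p,float)+c['t']); return q[:2]/q[2]
def crop(c,u0,v0,u1,v1,f,name):
    cv2.imwrite('pics/'+name,cv2.resize(c['pixels'][v0:v1,u0:u1],None,fx=f,fy=f,interpolation=cv2.INTER_CUBIC))
def save(c,n): np.save('pics/'+n+'.npy',c,allow_pickle=True)
def load(n): return np.load('pics/'+n+'.npy',allow_pickle=True).item()
def st():
    o=bot.get_obs(); r=o['tool_rot']; M=R.from_quat(np.roll(r,-1)).as_matrix()
    print('t',o['t'],'p',np.round(o['eef_pos'],4),'x',M[:,0].round(3),'y',M[:,1].round(3),'z',M[:,2].round(3),'F',np.round(o['contact_force'],1),'T',np.round(o['torque'],2),'w',o['gripper_width'],'q',np.round(o['q'],2)); return o,M
E
python3 - <<'E'
from h import *
st()
for n in('scene','top'):
    c=cam(n); save(c,n); print(n,-c['R'].T@c['t'],c['K'][0,0],c['R'][2])
    cv2.imwrite('pics/%s.png'%n,c['pixels'])
E
```

```text
t 0.0 p [0.2987 0.6047 0.2523] x [-0.897  0.443 -0.   ] y [ 0.443  0.897 -0.002] z [-0.001 -0.002 -1.   ] F [ 0.9 -0.6 -0.5] T [-0.03  0.01  0.  ] w 1.003223269284619 q [-1.22  0.48  0.02  1.56 -0.01  1.11 -0.08]
scene [1.192473   0.09500339 0.95960489] 405.8443694858717 [-0.64381866 -0.14619642 -0.75108198]
top [ 0.37795765 -0.08206523  1.33773634] 457.3987378875948 [ 0.07356188  0.0207415  -0.99707494]
```

View pics/top.png

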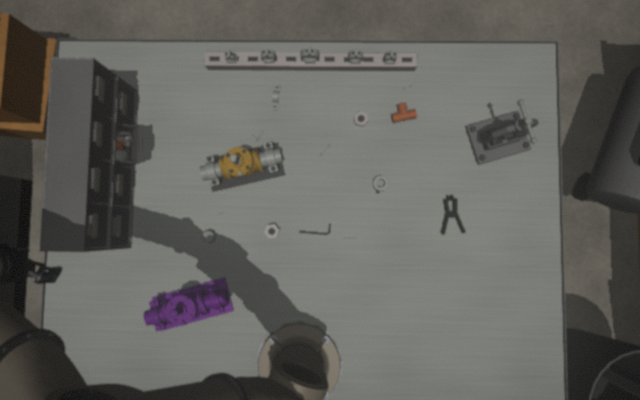

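View pics/scene.png

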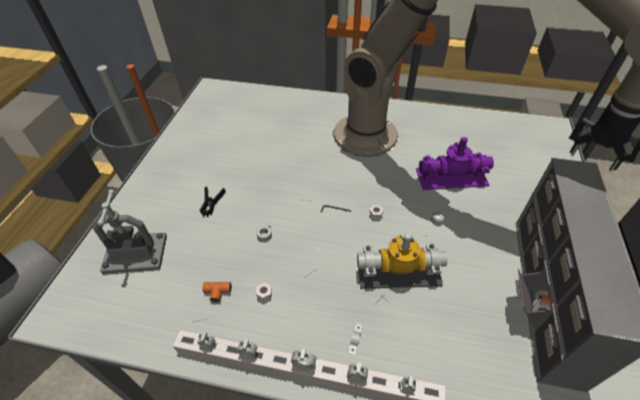

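The brass valve is at top (238,162) and scene (404,255). The purple one at top (185,305) is the decoy. The collar candidates in the top view are (379,183), (361,118), (272,230) and (209,236). I take (379,183) because it is a ring with a protrusion. I'll confirm that in an enlarged crop.

Run:
```python
from h import *
t=load('top');s=load('scene')
def cr(c,u,v,w,h,f): return cv2.resize(c['pixels'][v-h:v+h,u-w:u+w],None,fx=f,fy=f,interpolation=cv2.INTER_CUBIC)
a=cr(t,238,160,20,20,10);b=cr(t,379,183,20,20,10)[:400]
d=cr(s,404,248,40,20,5)[:200];e=cr(s,264,233,40,20,5)
im=np.vstack([np.hstack([a,b]),np.hstack([d,e])]); im=np.clip(im*1.5,0,255).astype(np.uint8); cv2.imwrite('pics/c1.png',im)
print('stem',onplane(t,238,157,.167),'collar',onplane(t,379,184,.02), onplane(s,264,232,.02),onplane(s,405,239,.167))
```

```text
stem [0.56819013 0.15700139 0.167     ] collar [ 0.51743319 -0.22388207  0.02      ] [ 0.5249224  -0.22386416  0.02      ] [0.58162978 0.16601361 0.167     ]
```

View pics/c1.png

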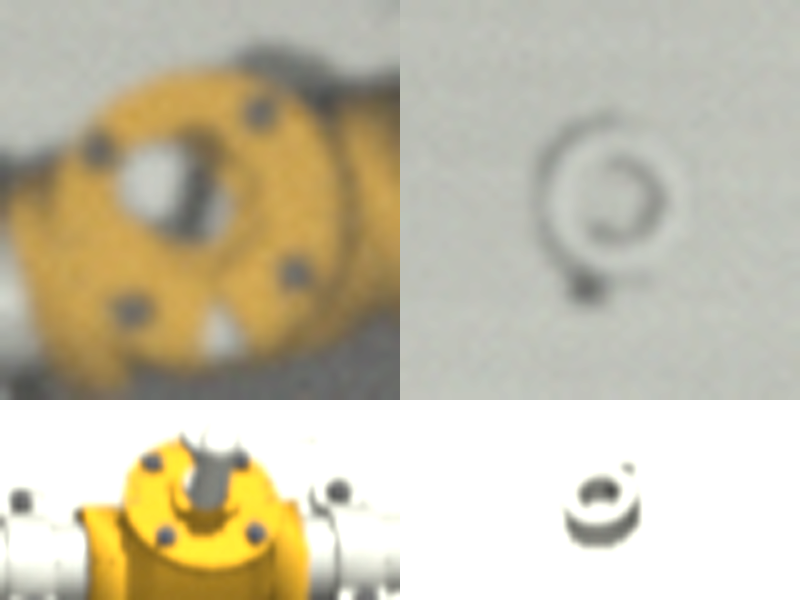

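The crop confirms it. The collar is the ring at top (380,182.5), with its dark screw at (377.7,191.8). The stem top is at (234.3,159) and the pointer at (240.2,173.5). The flat is the dark face on the stem's right side, facing image-right (about −y).

Run:
```python
from h import *
t=load('top');s=load('scene')
S=onplane(t,233.8,158.6,.167); P=onplane(t,240.2,173.2,.119);C=onplane(t,380,182.5,.012);W=onplane(t,377.6,191.8,.010)
print('S',S,onplane(s,364+210/5,228+40/5,.167),'P',P,'d',np.linalg.norm((P-S)[:2]),'ang',np.degrees(np.arctan2(*(P-S)[1::-1])))
print('C',C,'W',W,np.linalg.norm((C-W)[:2]),np.degrees(np.arctan2(*(W-C)[1::-1])))
o,M=st()
print('move tool mm',M.T@(np.array([S[0],S[1],.33])-o['eef_pos'])*1000)
c=cam('wrist');print(-c['R'].T@c['t'],'campos in tool',M.T@(-c['R'].T@c['t']-o['eef_pos']),'axes in tool',(M.T@c['R'].T).round(2),c['K'][0,0])
```

```text
S [0.56389399 0.16782315 0.167     ] [0.57208959 0.16772769 0.167     ] P [0.53203   0.1596895 0.119    ] d 0.03288571508722173 ang -165.6803885363773
C [ 0.52269402 -0.22762625  0.012     ] W [ 0.4956586  -0.22098363  0.01      ] 0.027839506263318544 166.19584293090935
t 0.1 p [0.2987 0.6047 0.2524] x [-0.897  0.443 -0.   ] y [ 0.443  0.897 -0.002] z [-0.001 -0.002 -1.   ] F [0.1 1.4 0.5] T [-0.   -0.01 -0.03] w 1.0012322781007654 q [-1.22  0.48  0.02  1.56 -0.01  1.11 -0.08]
move tool mm [-431.24151669 -274.45029161  -77.08152721]
[0.23168406 0.63747203 0.37337043] campos in tool [ 0.07459109 -0.0005491  -0.12096798] axes in tool [[ 0.   -0.96 -0.29]
 [ 1.    0.   -0.  ]
 [ 0.   -0.29  0.96]] 310.7463112754204
```

{"fn": "drive_tool", "kwargs": {
  "series": [1, 0, 0, -30, 0, 0, 0, 1, -43, -27, -10, 0, 0, 0, 1, -43, -27, -5, 0, 0, 0, 1, -43, -28, -5, 0, 0, 0, 1, -43, -28, -5, 0, 0, 0, 1, -43, -28, -5, 0, 0, 0, 1, -43, -27, -5, 0, 0, 0, 1, -43, -27, -5, 0, 0, 0, 1, -43, -27, -5, 0, 0, 0, 1, -43, -27, -2, 0, 0, 0, 1, -43, -27, 0, 0, 0, -0.17, 1, 0, 0, 0, 0, 0, -0.17]
}}

```text
t: 1.65
eef_pos: [0.5655, 0.1645, 0.3302]
tool_rot: [0.0, 0.061, 0.998, -0.001]
contact_force: [-0.2, 0.7, -0.7]
gripper_width: 1.0
```

Run:
```python
from h import *
st(); c=cam('wrist'); save(c,'w1'); print(proj(c,[.566,.168,.167]),proj(c,[.532,.16,.119]))
u,v=proj(c,[.566,.168,.167]); u=int(u);v=int(v)
cv2.imwrite('pics/w1.png',cv2.resize(c['pixels'][max(0,v-120):v+120,max(0,u-130):u+130],None,fx=2.5,fy=2.5,interpolation=cv2.INTER_CUBIC)); print(max(0,u-130),max(0,v-120))
```

```text
t 1.65 p [0.5655 0.1645 0.3302] x [-0.993  0.121 -0.001] y [ 0.121  0.993 -0.002] z [ 0.001 -0.002 -1.   ] F [-0.2  0.7 -0.7] T [0.04 0.05 0.02] w 0.999786708301679 q [-0.55  0.27  0.19  1.68 -0.05  1.19  1.11]
[320.4861113  189.08360068] [308.75477914 147.66343697]
190 69
```

View pics/w1.png

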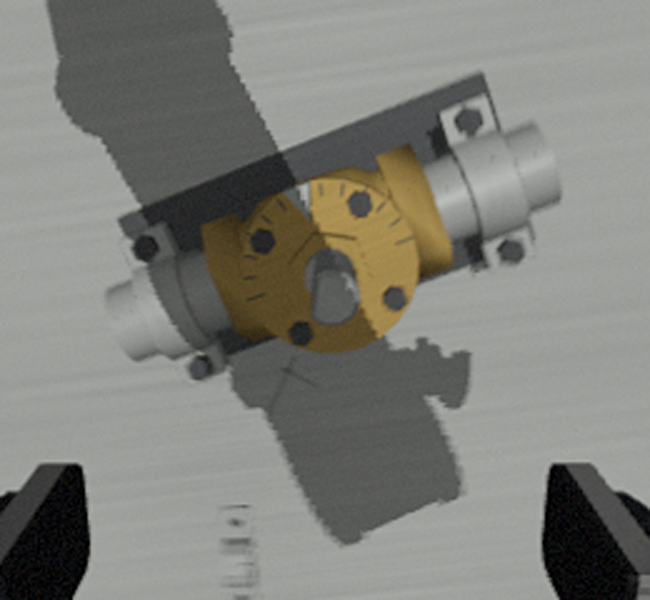

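Run:
```python
from h import *
c=load('w1')
f=lambda x,y,z:onplane(c,190+x/2.5,69+y/2.5,z)
def ang(a,b): d=b-a; return np.degrees(np.arctan2(d[1],d[0]))
for z in(0,.02): print('plate',ang(f(120,218,z),f(483,73,z)))
for z in(.05,.08): print('pipe',ang(f(130,319,z),f(543,163,z)))
S=f(337,296,.167);print('S',S, 'P',f(305,195,.119),ang(S,f(305,195,.119)))
im=cv2.resize(c['pixels'][140:215,285:355],None,fx=8,fy=8,interpolation=cv2.INTER_CUBIC); cv2.imwrite('pics/w1b.png',np.clip(im*1.5,0,255).astype(np.uint8))
```

```text
plate 104.30532756380295
plate 104.30532756380293
pipe 104.02870136508055
pipe 104.02870136508052
S [0.56485931 0.17223    0.167     ] P [0.53172144 0.16350796 0.119     ] -165.2539389766529
```

View pics/w1b.png

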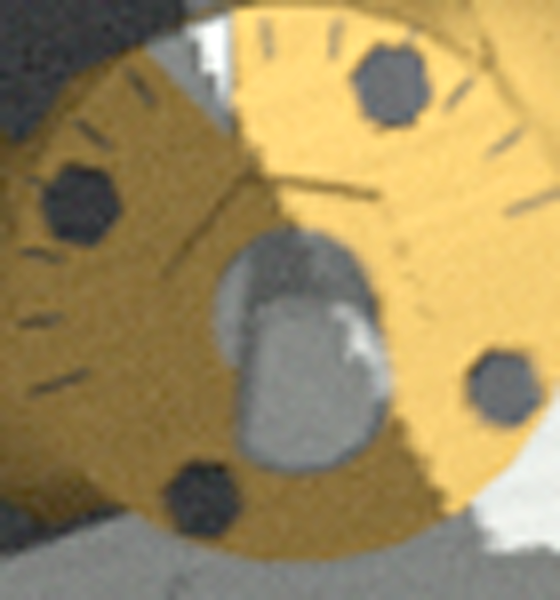

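Run:
```python
from h import *
c=load('w1')
f=lambda x,y,z:onplane(c,285+x/8,140+y/8,z)
def ang(a,b): d=b-a; return np.degrees(np.arctan2(d[1],d[0]))
print(ang(f(240,445,.165),f(252,312,.165)))
for p in((240,445),(252,312)):print('flat',f(*p,.165))
S=f(296,380,.165);print(S)
import math
for r in np.arange(0,360,45): print(r,(proj(c,[S[0]+.011*math.cos(math.radians(r)),S[1]+.011*math.sin(math.radians(r)),.164])-[285,140])*8)
print('tip P',f(225,125,.119),ang(S,f(210,65,.119)))
o,M=st(); print(M.T@(S-o['eef_pos'])*1e3)
```

```text
168.04823889100985
flat [0.57232353 0.16199177 0.165     ]
flat [0.55632423 0.16537845 0.165     ]
[0.56515566 0.16956972 0.165     ]
0 [306.39999879 465.8250908 ]
45 [367.7919509  432.76686018]
90 [387.73643718 367.12070739]
135 [353.70393037 306.83890303]
180 [285.10331068 288.06615241]
225 [222.98623818 322.30202156]
270 [204.25299047 388.6451734 ]
315 [239.01067426 447.74943778]
tip P [0.54095735 0.16356139 0.119     ] -167.7905834356928
t 1.7 p [0.5644 0.1672 0.33  ] x [-0.994  0.111  0.   ] y [ 0.111  0.994 -0.001] z [-0.    -0.001 -1.   ] F [-1.3  0.7 -0.1] T [ 0.09  0.   -0.03] w 1.0030647179582037 q [-0.55  0.27  0.19  1.68 -0.05  1.19  1.12]
[ -0.48522537   2.57603896 165.03080057]
```

{"fn": "drive_tool", "kwargs": {
  "series": [1, 0, 0, 0, 0, 0, 0.098, 1, -1, 4.5, 30, 0, 0, 0, 1, 0, 0, 40, 0, 0, 0, 0.6, 0, 0, 40, 0, 0, 0, 0.2, 0, 0, 35, 0, 0, 0, 0, 0, 0, 25, 0, 0, 0, 0, 0, 0, 10, 0, 0, 0, 0, 0, 0, 0, 0, 0, 0]
}}

```text
t: 2.7
eef_pos: [0.5652, 0.1745, 0.1501]
tool_rot: [-0.0, 0.108, 0.994, -0.0]
contact_force: [-0.3, 0.9, 0.4]
gripper_width: 0.497
```

Run:
```python
from h import *
o,M=st(); print(M.T@(np.array([.566,.1695,.167])-o['eef_pos'])*1e3,np.degrees(np.arctan2(M[1,1],M[0,1])))
```

```text
t 2.7 p [0.5652 0.1745 0.1501] x [-0.976  0.216  0.001] y [ 0.216  0.976 -0.   ] z [-0.001 -0.    -1.   ] F [-0.3  0.9  0.4] T [ 0.01 -0.   -0.04] w 0.4970603871591661 q [-0.54  0.46  0.17  1.86 -0.1   0.83  1.04]
[ -1.86988786  -4.7366996  -16.93759535] 77.55303567911288
```

{"fn": "drive_tool", "kwargs": {
  "series": [0, -1.5, -2.5, 0, 0, 0, 0, -0.3, 0, 0, 0, 0, 0, 0, -0.5, 0, 0, 0, 0, 0, 0, -1, 0, 0, 0, 0, 0, 0, -1, 0, 0, 0, 0, 0, 0, -1, 0, 0, 0, 0, 0, 0],
  "force": 50
}}

```text
t: 3.45
eef_pos: [0.5667, 0.1714, 0.151]
tool_rot: [0.0, 0.108, 0.994, 0.0]
contact_force: [-1.1, -1.5, 5.0]
gripper_width: 0.204
```

Run:
```python
from h import *
o,M=st(); print(M.T@(np.array([.566,.1695,.167])-o['eef_pos'])*1e3,np.degrees(np.arctan2(M[1,1],M[0,1])))
```

```text
t 3.45 p [0.5667 0.1714 0.151 ] x [-0.977  0.215 -0.   ] y [0.215 0.977 0.   ] z [ 0.001  0.    -1.   ] F [-1.1 -1.5  5. ] T [-0.22  0.33 -0.05] w 0.20411732007727726 q [-0.53  0.46  0.17  1.86 -0.1   0.83  1.05]
[  0.26662324  -1.95199572 -16.02525856] 77.5590166613217
```

{"fn": "drive_tool", "kwargs": {
  "series": [-1, -0.25, 0, 0, 0, 0, 0.125, -1, -0.25, 0, 0, 0, 0, 0.125, -1, -0.25, 0, 0, 0, 0, 0.125, -1, -0.25, 0, 0, 0, 0, 0.125, -1, -0.25, 0, 0, 0, 0, 0.125, -1, -0.25, 0, 0, 0, 0, 0.125, -1, -0.25, 0, 0, 0, 0, 0.125, -1, -0.25, 0, 0, 0, 0, 0.125, -1, -0.2, 0, 0, 0, 0, 0.107, -1, 0, 0, 0, 0, 0, 0, -1, 0, 0, 0, 0, 0, 0]
}}

```text
t: 4.82
eef_pos: [0.5687, 0.1707, 0.151]
tool_rot: [0.0, 0.614, 0.789, 0.001]
contact_force: [-0.0, 0.7, 5.3]
gripper_width: 0.197
```

Run:
```python
from h import *
o,M=st(); print(M.T@(np.array([.566,.1695,.167])-o['eef_pos'])*1e3,np.degrees(np.arctan2(-M[1,1],-M[0,1])))
```

```text
t 4.825 p [0.5687 0.1707 0.151 ] x [-0.246  0.969  0.001] y [0.969 0.245 0.002] z [ 0.002  0.001 -1.   ] F [-0.   0.7  5.3] T [ 0.05  0.03 -0.07] w 0.1974712483749845 q [-0.74  0.49  0.45  1.87 -0.28  0.84  0.1 ]
[ -0.43730478  -2.89500317 -16.00293079] -165.7886679369332
```

{"fn": "drive_tool", "kwargs": {
  "series": [-0.2, 0, 0, 0, 0, 0, 0, 0.3, 0, 0, 0, 0, 0, 0, 0.6, 0, 0, 0, 0, 0, 0, 1, 0, 0, -40, 0, 0, 0, 1, 0, 0, -55, 0, 0, 0, 1, 0, 0, -30, 0, 0, 0]
}}

```text
t: 5.58
eef_pos: [0.5689, 0.17, 0.278]
tool_rot: [0.001, 0.615, 0.789, 0.001]
contact_force: [0.1, -0.5, 0.8]
gripper_width: 0.998
```

{"fn": "drive_tool", "kwargs": {
  "series": [1, -45, -15, 0, 0, 0, 0, 1, -48, -18, 0, 0, 0, 0, 1, -48, -18, 0, 0, 0, 0, 1, -48, -18, 0, 0, 0, 0, 1, -48, -18, 0, 0, 0, 0, 1, -47, -18, 0, 0, 0, 0, 1, -45, -18, 0, 0, 0, 0, 1, -45, -18, 0, 0, 0, 0, 1, 0, 0, 0, 0, 0, -0.18, 1, 0, 0, 0, 0, 0, -0.18, 1, 0, 0, 0, 0, 0, -0.18, 1, 0, 0, 0, 0, 0, -0.18]
}}

```text
t: 7.08
eef_pos: [0.5225, -0.2271, 0.2751]
tool_rot: [-0.0, 0.295, 0.956, -0.0]
contact_force: [-0.0, -0.1, -0.2]
gripper_width: 0.997
```

{"fn": "drive_tool", "kwargs": {
  "series": [1, 0, 0, 30, 0, 0, -0.18, 1, 0, 0, 30, 0, 0, -0.18, 1, 0, 0, 0, 0, 0, 0]
}}

```text
t: 7.45
eef_pos: [0.5211, -0.2265, 0.2134]
tool_rot: [-0.002, 0.122, 0.992, 0.0]
contact_force: [0.2, -0.2, 0.1]
gripper_width: 0.999
```

Run:
```python
from h import *
o,M=st(); c=cam('wrist'); save(c,'w2'); u,v=proj(c,[.5227,-.2276,.02]);print(u,v)
u=int(u)-45;v=int(v)-40;print(u,v)
im=cv2.resize(c['pixels'][v:v+80,u:u+90],None,fx=7,fy=7,interpolation=cv2.INTER_CUBIC); cv2.imwrite('pics/w2.png',im)
```

```text
t 7.45 p [ 0.5211 -0.2265  0.2134] x [-0.97   0.243  0.005] y [0.243 0.97  0.   ] z [-0.005  0.001 -1.   ] F [ 0.2 -0.2  0.1] T [ 0.02 -0.06  0.01] w 0.9987485931275224 q [-0.03  0.36  0.42  1.88 -0.18  0.94  1.8 ]
315.7530698140064 184.2534742342449
270 144
```

View pics/w2.png

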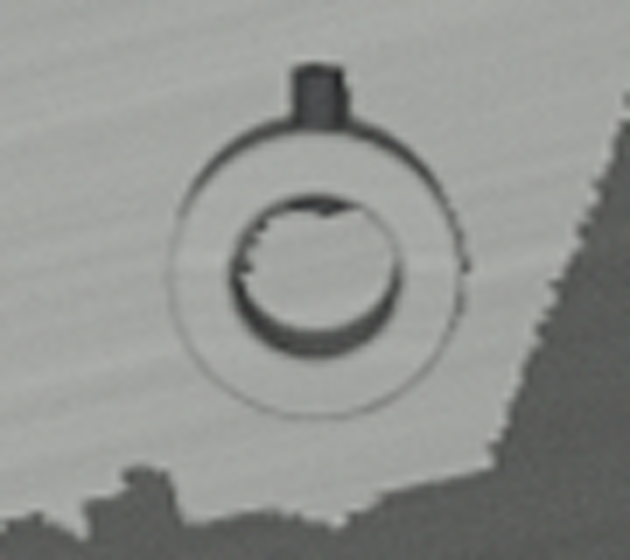

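The wrist crop shows the collar's top face centred at crop (316.5,272), with the set screw pointing straight up to about (319,70). The tool is already aligned with it.

Run:
```python
from h import *
c=load('w2'); f=lambda x,y,z:onplane(c,270+x/7,144+y/7,z)
C=f(316.5,272,.02);W=f(319.5,72,.011);d=W-C
a=np.degrees(np.arctan2(d[1],d[0])); print(C,W,np.linalg.norm(d[:2]),a,'D',np.linalg.norm(f(170,272,.02)-f(463,272,.02)))
o,M=st(); xa=np.degrees(np.arctan2(M[1,0],M[0,0])); print('tool x ang',xa,'turn about tool z',np.radians(xa-a)); print(M.T@(C-o['eef_pos'])*1e3)
```

```text
[ 0.52111872 -0.22778079  0.02      ] [ 0.4937062  -0.22046027  0.011     ] 0.028373160916012677 165.04805544716828 D 0.04348106977870846
t 7.5 p [ 0.5221 -0.2271  0.2149] x [-0.969  0.245  0.002] y [0.245 0.969 0.   ] z [-0.002  0.    -1.   ] F [ 0.  -0.   0.6] T [-0.03 -0.03 -0.03] w 0.9991557727000012 q [-0.03  0.36  0.42  1.87 -0.18  0.94  1.79]
tool x ang 165.79621358747568 turn about tool z 0.01305782287396176
[  0.45106968  -0.91261681 194.92852892]
```

{"fn": "drive_tool", "kwargs": {
  "series": [1, 0.5, -1, 40, 0, 0, 0.013, 1, 0, 0, 45, 0, 0, 0, 1, 0, 0, 45, 0, 0, 0, 0.7, 0, 0, 35, 0, 0, 0, 0.5, 0, 0, 15, 0, 0, 0, 0.4, 0, 0, 10, 0, 0, 0, 0.3, 0, 0, 0, 0, 0, 0, 0.1, 0, 0, 0, 0, 0, 0, -0.2, 0, 0, 0, 0, 0, 0, -1, 0, 0, 0, 0, 0, 0, -1, 0, 0, 0, 0, 0, 0],
  "force": 60
}}

```text
t: 8.88
eef_pos: [0.5228, -0.2283, 0.0269]
tool_rot: [0.001, 0.128, 0.992, -0.0]
contact_force: [-1.9, 0.4, 6.8]
gripper_width: 0.495
```

Run:
```python
from h import *
st()
```

```text
t 8.875 p [ 0.5228 -0.2283  0.0269] x [-0.967  0.254 -0.002] y [0.254 0.967 0.   ] z [ 0.002 -0.    -1.   ] F [-1.9  0.4  6.8] T [ 0.12  0.32 -0.  ] w 0.4945115703771544 q [ 0.07  0.64  0.3   1.98 -0.33  0.57  1.91]
```

{"fn": "drive_tool", "kwargs": {
  "series": [-1, 0, 0, -15, 0, 0, 0, -1, 0, 0, -40, 0, 0, 0, -1, 0, 0, -50, 0, 0, 0, -1, 0, 0, -50, 0, 0, 0, -1, 0, 0, -50, 0, 0, 0, -1, 0, 0, -15, 0, 0, 0]
}}

```text
t: 9.62
eef_pos: [0.5232, -0.2288, 0.2497]
tool_rot: [0.003, 0.128, 0.992, -0.0]
contact_force: [1.0, 1.3, -0.7]
gripper_width: 0.488
```

{"fn": "drive_tool", "kwargs": {
  "series": [-1, 4, 25, 0, 0, 0, 0, -1, 6, 42, 0, 0, 0, 0, -1, 6, 42, 0, 0, 0, 0, -1, 6, 42, 0, 0, 0, 0, -1, 6, 42, 0, 0, 0, 0, -1, 6, 42, 0, 0, 0, 0, -1, 6, 42, 0, 0, 0, 0, -1, 6, 42, 0, 0, 0, -0.168, -1, 0, 0, 0, 0, 0, -0.168, -1, 0, 0, 0, 0, 0, -0.168, -1, 0, 0, 0, 0, 0, 0]
}}

```text
t: 11.0
eef_pos: [0.5579, 0.0921, 0.2449]
tool_rot: [-0.001, -0.122, 0.992, -0.0]
contact_force: [-0.5, -0.3, -1.0]
gripper_width: 0.491
```

Run:
```python
from h import *
o,M=st(); print(M.T@(np.array([.567,.1693,.167])-o['eef_pos'])*1e3,'xang',np.degrees(np.arctan2(M[1,0],M[0,0])))
c=cam('wrist'); save(c,'w3'); print(proj(c,o['eef_pos']+M@[0,0,.007]),proj(c,[.567,.1693,.167]))
```

```text
t 11.0 p [0.5579 0.0921 0.2449] x [-0.97  -0.243  0.001] y [-0.243  0.97   0.   ] z [-0.001 -0.    -1.   ] F [-0.5 -0.3 -1. ] T [-0.03 -0.01  0.  ] w 0.4913934053878976 q [-0.45  0.31  0.22  1.84 -0.08  1.    1.62]
[-27.69710488  72.69091209  77.81838216] xang -165.9313665588767
[315.95930457 275.00827047] [418.68756913 257.87703258]
```

Run:
```python
from h import *
c=load('w3'); im=cv2.resize(c['pixels'][170:340,260:460],None,fx=4,fy=4,interpolation=cv2.INTER_CUBIC)[:600]; cv2.imwrite('pics/w3.png',np.clip(im*1.3,0,255).astype(np.uint8))
```

```text
(no output)
```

View pics/w3.png

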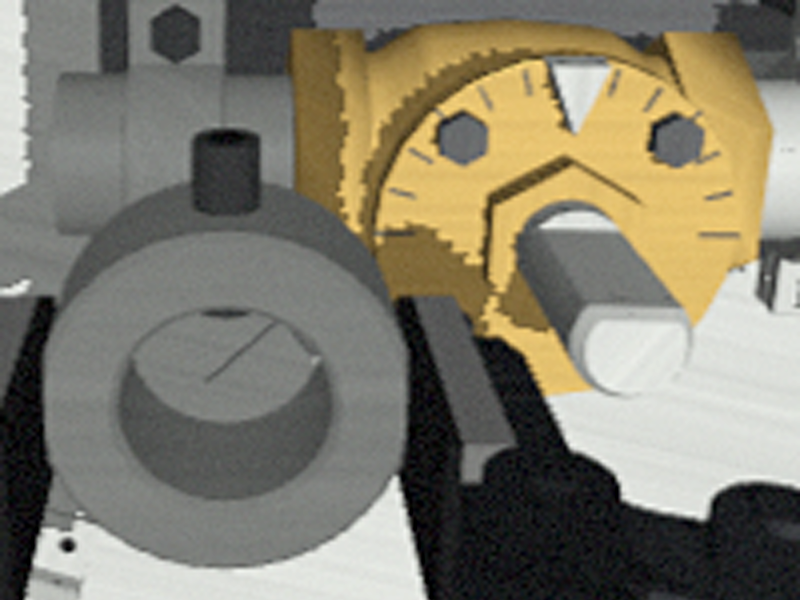

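Run:
```python
from h import *
c=load('w3'); o,M=st(); f=lambda x,y,z:onplane(c,260+x/4,170+y/4,z)
zt=o['eef_pos'][2]
for h in(.005,.007,.009):
    z=zt-h; C=f(226,401,z); print(h,'collar tool',M.T@(C-o['eef_pos'])*1e3,'D',np.linalg.norm(f(44,401,z)-f(408,401,z))*1e3,np.linalg.norm(f(226,232,z)-f(226,567,z))*1e3)
im=cv2.resize(c['pixels'][178:275,380:440],None,fx=10,fy=10,interpolation=cv2.INTER_CUBIC)
im=np.clip(im*1.2,0,255).astype(np.uint8)
S=np.array([.567,.1693]);a=np.radians(-165.85)
for r,z,col in((.009,.167,(0,0,255)),(.011,.164,(0,255,0))):
    pts=[]
    for t in np.radians(np.arange(0,360,5)):
        q=np.array([r*np.cos(t),r*np.sin(t)]); q[0]=max(q[0],-.007 if z<.166 else -.0069)
        w=S+np.array([[np.cos(a+np.pi),-np.sin(a+np.pi)],[np.sin(a+np.pi),np.cos(a+np.pi)]])@q
        pts.append((proj(c,[*w,z])-[380,178]+.5)*10)
    cv2.polylines(im,[np.int32(pts)],True,col,1)
cv2.imwrite('pics/w3b.png',im[:, :600][:970])
cv2.imwrite('pics/w3b.png',im[380:970])
```

```text
t 11.05 p [0.558 0.092 0.245] x [-0.971 -0.241  0.001] y [-0.241  0.971  0.   ] z [-0.001 -0.    -1.   ] F [-0.2  0.  -0.5] T [ 0.04 -0.06 -0.02] w 0.489637845139173 q [-0.46  0.31  0.22  1.84 -0.08  1.    1.62]
0.005 collar tool [3.76805022 0.35272073 5.00402961] D 41.31448818529587 42.63477731067963
0.007 collar tool [2.63922655 0.35878082 7.0028344 ] D 41.9704780588598 43.311730684809
0.009 collar tool [1.51040288 0.36484091 9.0016392 ] D 42.62646793242371 43.988684058938155
```

View pics/w3b.png

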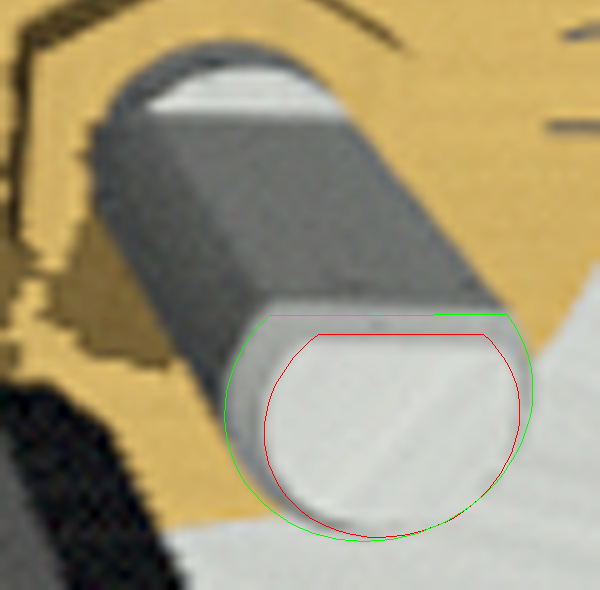

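Run:
```python
from h import *
c=load('w3'); f=lambda x,y,z:onplane(c,260+x/4,170+y/4,z)
def ang(a,b): d=b-a; return np.degrees(np.arctan2(d[1],d[0]))
print('foot px4',(proj(c,[.567,.1693,.112])-[260,170])*4)
print('ticks',ang(f(397,234.5,.112),f(719,235,.112)))
print('ptr tip->base',ang(f(577,132,.119),f(580,62,.119)))
g=cv2.cvtColor(c['pixels'],cv2.COLOR_BGR2GRAY).astype(float)
# ticks: darkest row per column; flat edges: max |dI/dv| per column
def edge(us,v0,v1,dark=False):
    P=[]
    for u in us:
        col=g[v0:v1,u]
        d=np.abs(np.diff(col)) if not dark else (np.median(col)-col).clip(0)
        d=np.where(d<d.max()*.5,0,d); P.append((u,v0+(d*np.arange(len(d))).sum()/d.sum()+(0 if dark else .5)))
    P=np.array(P); k=np.polyfit(P[:,0],P[:,1],1); r=P[:,1]-np.polyval(k,P[:,0]); P=P[abs(r)<.7]; k=np.polyfit(P[:,0],P[:,1],1); return k,P.round(1)
for nm,us,v0,v1,z in(('flat top edge',range(410,428),242,250,.165),('flat low edge',range(397,413),223,231,.127)):
    k,P=edge(us,v0,v1); a,b=us[0],us[-1]
    print(nm,k[0],P[:,1],ang(onplane(c,a,np.polyval(k,a),z),onplane(c,b,np.polyval(k,b),z)))
for us in(range(356,363),range(436,444)):
    k,P=edge(us,224,233,True); print('tick',P.tolist())
```

```text
foot px4 [555.4230443  234.92099999]
ticks 103.9934261267718
ptr tip->base -163.5663002680715
flat top edge 0.06555123340347854 [245.5 245.9 245.5 245.9 246.  245.4 246.  246.1 246.1 246.1 246.1 246.5
 246.5 246.5 246.5 246.5 246.5] 100.02082576375626
flat low edge 0.07013460596373171 [225.7 226.9 227.  227.1 226.2] 99.81788785134461
tick [[356.0, 228.0], [357.0, 228.0], [358.0, 228.0], [359.0, 228.0], [360.0, 228.0], [361.0, 228.0], [362.0, 227.6]]
tick [[436.0, 228.0], [437.0, 228.0], [438.0, 228.0], [439.0, 228.4], [440.0, 228.4], [441.0, 228.3], [442.0, 228.4], [443.0, 228.0]]
```

The close crop compares the flat with the flange's ±90° ticks. Two edges of the flat give 100°, while the ticks give 104°, so the stem stopped about 4° past the index. I'll set the collar down on clear shelf, correct the stem, and then pick the collar up again.

{"fn": "drive_tool", "kwargs": {
  "series": [-1, 15, -35, 10, 0, 0, 0, -1, 15, -36, 20, 0, 0, 0, -1, 15, -36, 25, 0, 0, 0, -1, 14, -35, 30, 0, 0, 0, -1, 0, 0, 45, 0, 0, 0, -1, 0, 0, 45, 0, 0, 0, -1, 0, 0, 25, 0, 0, 0, -1, 0, 0, 10, 0, 0, 0, -1, 0, 0, 6, 0, 0, 0, -1, 0, 0, 0, 0, 0, 0]
}}

```text
t: 12.3
eef_pos: [0.5366, -0.0598, 0.0298]
tool_rot: [0.0, -0.123, 0.992, -0.0]
contact_force: [0.6, -0.3, -1.3]
gripper_width: 0.489
```

Run:
```python
from h import *
st()
```

```text
t 12.3 p [ 0.5366 -0.0598  0.0298] x [-0.97  -0.244 -0.001] y [-0.244  0.97  -0.   ] z [ 0.001 -0.    -1.   ] F [ 0.6 -0.3 -1.3] T [-0.02  0.01 -0.03] w 0.4886724953304706 q [-0.16  0.59  0.19  2.04 -0.21  0.53  2.01]
```

{"fn": "drive_tool", "kwargs": {
  "series": [-1, 0, 0, 1.5, 0, 0, 0, -1, 0, 0, 1, 0, 0, 0, -1, 0, 0, 0, 0, 0, 0]
}}

```text
t: 12.68
eef_pos: [0.5362, -0.0597, 0.0271]
tool_rot: [0.0, -0.123, 0.992, 0.0]
contact_force: [0.2, -0.7, -1.4]
gripper_width: 0.49
```

{"fn": "drive_tool", "kwargs": {
  "series": [0.2, 0, 0, 0, 0, 0, 0, 0.4, 0, 0, 0, 0, 0, 0, 0.8, 0, 0, 0, 0, 0, 0, 1, 0, 0, -10, 0, 0, 0, 1, 0, 0, -40, 0, 0, 0, 1, 0, 0, -50, 0, 0, 0, 1, 0, 0, -55, 0, 0, 0, 1, 0, 0, -50, 0, 0, 0, 1, 0, 0, -40, 0, 0, 0]
}}

```text
t: 13.8
eef_pos: [0.5362, -0.06, 0.2749]
tool_rot: [0.001, -0.123, 0.992, 0.0]
contact_force: [1.0, -0.3, -0.1]
gripper_width: 1.005
```

Run:
```python
from h import *
o,M=st(); print(M.T@(np.array([.567,.1693,.167])-o['eef_pos'])*1e3)
c=cam('wrist'); save(c,'w4')
```

```text
t 13.8 p [ 0.5362 -0.06    0.2749] x [-0.97  -0.244 -0.003] y [-0.244  0.97  -0.   ] z [ 0.003  0.    -1.   ] F [ 1.  -0.3 -0.1] T [ 0.01 -0.04 -0.  ] w 1.0050311976397626 q [-0.26  0.23  0.3   1.87 -0.08  1.04  1.89]
[-85.66097531 214.86557341 108.03084347]
```

{"fn": "drive_tool", "kwargs": {
  "series": [1, -14, 34, 0, 0, 0, 0, 1, -15, 36, 0, 0, 0, 0, 1, -15, 36, 0, 0, 0, 0, 1, -15, 36, 0, 0, 0, 0, 1, -15, 36, 0, 0, 0, 0, 1, -14, 36.5, 0, 0, 0, 0.16, 1, 0, 0, 0, 0, 0, 0.185, 1, 0, 0, 0, 0, 0, 0.185, 1, 0, 0, 0, 0, 0, 0.185, 1, 0, 0, 0, 0, 0, 0.185, 1, 0, 0, 0, 0, 0, 0.185, 1, 0, 0, 0, 0, 0, 0.185]
}}

```text
t: 15.35
eef_pos: [0.5687, 0.1695, 0.2721]
tool_rot: [-0.0, 0.492, 0.871, 0.0]
contact_force: [-0.3, 0.3, 0.1]
gripper_width: 1.003
```

{"fn": "drive_tool", "kwargs": {
  "series": [1, 0, 0, 20, 0, 0, 0.185, 1, 0, 0, 30, 0, 0, 0.185, 0.6, 0, 0, 30, 0, 0, 0, 0.2, 0, 0, 20, 0, 0, 0, 0, 0, 0, 0, 0, 0, 0]
}}

```text
t: 15.98
eef_pos: [0.5678, 0.1694, 0.1707]
tool_rot: [-0.001, 0.641, 0.767, -0.001]
contact_force: [0.3, -0.6, 0.8]
gripper_width: 0.501
```

Run:
```python
from h import *
o,M=st(); print(M.T@(np.array([.567,.1693,.167])-o['eef_pos'])*1e3,np.degrees(np.arctan2(-M[1,1],-M[0,1])))
```

```text
t 15.975 p [0.5678 0.1694 0.1707] x [-0.177  0.984 -0.001] y [ 0.984  0.177 -0.003] z [-0.003 -0.001 -1.   ] F [ 0.3 -0.6  0.8] T [0.05 0.04 0.01] w 0.5007076343225556 q [-0.75  0.47  0.47  1.86 -0.27  0.88  0.02]
[ 0.04080522 -0.75829603  3.74086806] -169.80233689932587
```

Next I descend 20 mm, centre the jaws and pinch. I'll check the image before turning.

{"fn": "drive_tool", "kwargs": {
  "series": [0, 0, 1, 10, 0, 0, 0, 0, 0, 0, 9, 0, 0, 0, -0.3, 0, 0, 0, 0, 0, 0, -0.5, 0, 0, 0, 0, 0, 0, -1, 0, 0, 0, 0, 0, 0, -1, 0, 0, 0, 0, 0, 0, -1, 0, 0, 0, 0, 0, 0],
  "force": 50
}}

```text
t: 16.85
eef_pos: [0.5691, 0.1698, 0.1532]
tool_rot: [-0.001, 0.641, 0.767, -0.0]
contact_force: [-5.1, -1.3, 4.6]
gripper_width: 0.197
```

Run:
```python
from h import *
o,M=st(); print(M.T@(np.array([.567,.1693,.167])-o['eef_pos'])*1e3,np.degrees(np.arctan2(-M[1,1],-M[0,1])))
c=cam('wrist'); save(c,'w5'); u,v=map(int,proj(c,[.567,.1693,.167])); print(u,v)
im=cv2.resize(c['pixels'][v-70:v+30,u-50:u+50],None,fx=6,fy=6,interpolation=cv2.INTER_CUBIC); cv2.imwrite('pics/w5.png',np.clip(im*1.4,0,255).astype(np.uint8))
```

```text
t 16.85 p [0.5691 0.1698 0.1532] x [-0.177  0.984  0.001] y [ 0.984  0.177 -0.002] z [-0.002  0.    -1.   ] F [-5.1 -1.3  4.6] T [-0.18  0.96  0.1 ] w 0.1973213692350962 q [-0.74  0.49  0.46  1.87 -0.28  0.85  0.04]
[ -0.13026185  -2.13902456 -13.7769575 ] -169.79137972812117
312 300
```

View pics/w5.png

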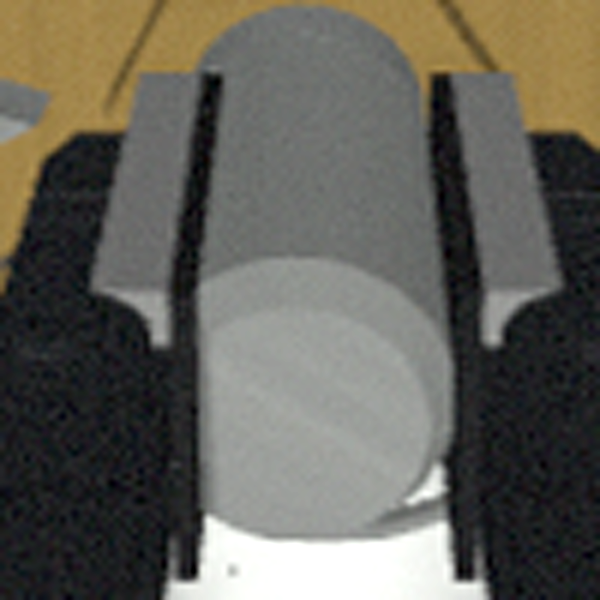

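{"fn": "drive_tool", "kwargs": {
  "series": [-1, 0.1, 0, 0, 0, 0, -0.035, -1, 0.1, 0, 0, 0, 0, -0.035, -1, 0, 0, 0, 0, 0, 0, -1, 0, 0, 0, 0, 0, 0]
}}

```text
t: 17.4
eef_pos: [0.569, 0.1699, 0.1532]
tool_rot: [-0.001, 0.614, 0.789, -0.001]
contact_force: [-5.3, -0.8, 6.2]
gripper_width: 0.201
```

Run:
```python
from h import *
o,M=st(); print(M.T@(np.array([.567,.1693,.167])-o['eef_pos'])*1e3,np.degrees(np.arctan2(-M[1,1],-M[0,1])))
```

```text
t 17.4 p [0.569  0.1699 0.1532] x [-0.245  0.97   0.001] y [ 0.969  0.245 -0.002] z [-0.002  0.    -1.   ] F [-5.3 -0.8  6.2] T [-0.22  1.03  0.06] w 0.20129211254490062 q [-0.73  0.49  0.44  1.87 -0.27  0.85  0.1 ]
[ -0.08325764  -2.14967009 -13.79638532] -165.81307863492634
```

{"fn": "drive_tool", "kwargs": {
  "series": [-0.5, 0, 0, 0, 0, 0, 0, -0.4, 0, 0, 0, 0, 0, 0, -0.2, 0, 0, 0, 0, 0, 0, 0.2, 0, 0, 0, 0, 0, 0, 0.8, 0, 0, 0, 0, 0, 0, 1, 0, 0, -20, 0, 0, 0, 1, 0, 0, -50, 0, 0, 0, 1, 0, 0, -30, 0, 0, 0, 1, 0, 0, 0, 0, 0, 0]
}}

```text
t: 18.52
eef_pos: [0.5714, 0.1703, 0.2555]
tool_rot: [0.001, 0.614, 0.789, 0.002]
contact_force: [0.2, -0.3, -0.0]
gripper_width: 1.003
```

Run:
```python
from h import *
o,M=st(); print(M.T@(np.array([.567,.1693,.167])-o['eef_pos'])*1e3,np.degrees(np.arctan2(-M[1,1],-M[0,1])))
c=cam('wrist'); save(c,'w6'); u,v=map(int,proj(c,[.567,.1693,.167])); print(u-37,v-45)
im=cv2.resize(c['pixels'][v-45:v+28,u-37:u+63],None,fx=8,fy=8,interpolation=cv2.INTER_CUBIC); cv2.imwrite('pics/w6.png',np.clip(im*1.4,0,255).astype(np.uint8))
```

```text
t 18.525 p [0.5714 0.1703 0.2555] x [-0.245  0.969  0.001] y [0.969 0.245 0.005] z [ 0.005  0.002 -1.   ] F [ 0.2 -0.3 -0. ] T [-0.    0.01  0.01] w 1.0030504491005872 q [-0.77  0.37  0.49  1.78 -0.2   1.04  0.04]
[-3.90048526e-02 -4.99016636e+00  8.84390297e+01] -165.80261209682772
273 169
```

View pics/w6.png

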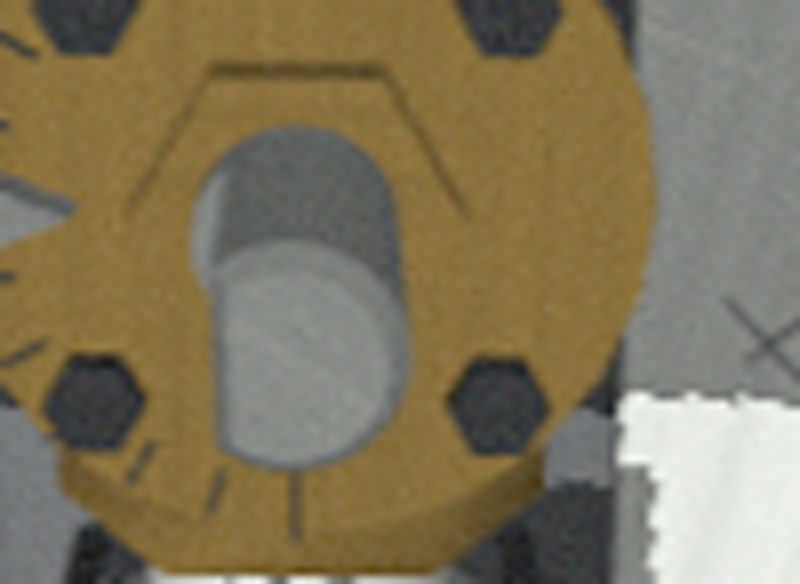

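Run:
```python
from h import *
c=load('w6'); f=lambda x,y,z:onplane(c,273+x/8,169+y/8,z)
def ang(a,b): d=b-a; return np.degrees(np.arctan2(d[1],d[0]))
g=cv2.cvtColor(c['pixels'],cv2.COLOR_BGR2LAB)[:,:,2].astype(float)
P=[]
for v in range(208,222):
    r=g[v,294:307]; d=np.abs(np.diff(r)); d=np.where(d<d.max()*.4,0,d); P.append((294+(d*np.arange(12)).sum()/d.sum()+.5,v))
P=np.array(P); k=np.polyfit(P[:,1],P[:,0],1); print(P[:,0].round(1),k[0])
a,b=(onplane(c,np.polyval(k,v),v,.165) for v in(221,208)); print('chord',ang(a,b))
print('eye chord',ang(f(224,440,.165),f(218,300,.165)))
print('tick',ang(f(295,535,.112),f(295,475,.112)),'nut',ang(f(215,68,.12),f(385,69,.12))-90)
print('bolts',ang(f(84,0,.116),f(510,0,.116))-0,ang(f(95,402,.116),f(498,406,.116)))
```

```text
[298.8 298.9 298.8 298.9 298.9 298.9 298.9 299.  299.  299.2 299.2 299.1
 299.  299.4] 0.03301190321066033
chord 105.0938698814632
eye chord 105.71133709824444
tick 103.88864740303566 nut -76.19734729783261
bolts 14.155112521743067 13.500276530984632
```

{"fn": "drive_tool", "kwargs": {
  "series": [1, -34, -14, 0, 0, 0, 0, 1, -36, -15.5, 0, 0, 0, 0, 1, -36, -15.5, 0, 0, 0, 0, 1, -36, -15.5, 0, 0, 0, 0, 1, -36, -15.5, 0, 0, 0, 0, 1, -36, -15.5, 0, 0, 0, -0.17, 1, 0, 0, 0, 0, 0, -0.175, 1, 0, 0, 0, 0, 0, -0.175, 1, 0, 0, 0, 0, 0, -0.175, 1, 0, 0, 0, 0, 0, -0.175, 1, 0, 0, 0, 0, 0, -0.175, 1, 0, 0, 0, 0, 0, -0.175]
}}

```text
t: 20.08
eef_pos: [0.5328, -0.0597, 0.2512]
tool_rot: [-0.001, 0.048, 0.999, -0.0]
contact_force: [-0.7, -0.4, 0.1]
gripper_width: 1.003
```

{"fn": "drive_tool", "kwargs": {
  "series": [1, 0, 0, 20, 0, 0, -0.175, 1, 0, 0, 20, 0, 0, -0.175, 1, 0, 0, 0, 0, 0, 0]
}}

```text
t: 20.45
eef_pos: [0.5318, -0.0597, 0.2103]
tool_rot: [-0.003, -0.122, 0.992, 0.0]
contact_force: [0.6, -0.0, 0.0]
gripper_width: 0.998
```

Run:
```python
from h import *
o,M=st(); print(M.T@(np.array([.535,-.060,.026])-o['eef_pos'])*1e3,np.degrees(np.arctan2(M[1,0],M[0,0])))
c=cam('wrist'); save(c,'w7')
# fit the bore/outer circle: rectify to world plane z=.02, 0.25 mm/px
cx,cy=.5345,-.0601; n=240; s=.00025
gx,gy=np.meshgrid(np.arange(n),np.arange(n)); W=np.stack([cx+(n/2-gy)*s,cy+(n/2-gx)*s,np.full((n,n),.02)],-1).reshape(-1,3)
p=cv2.projectPoints(W,c['rvec'],c['t'],c['K'],None)[0].reshape(n,n,2).astype(np.float32)
im=cv2.remap(c['pixels'],p[...,0],p[...,1],cv2.INTER_CUBIC)
cv2.imwrite('pics/w7.png',cv2.resize(im,None,fx=2.5,fy=2.5))
```

```text
t 20.45 p [ 0.5318 -0.0597  0.2103] x [-0.97  -0.243  0.005] y [-0.243  0.97   0.001] z [-0.005 -0.    -1.   ] F [ 0.6 -0.   0. ] T [0.06 0.04 0.07] w 0.998360372807192 q [-0.24  0.3   0.29  1.95 -0.11  0.91  1.92]
[ -4.0440913   -1.28298629 184.28503499] -165.9286426985672
```

View pics/w7.png

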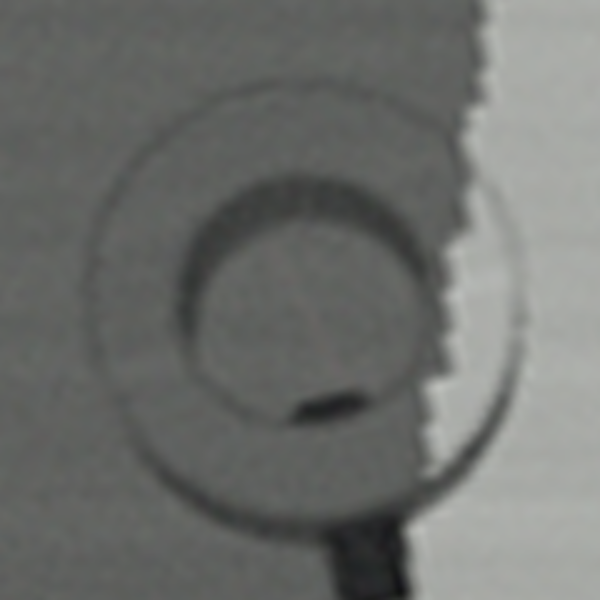

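{"fn": "drive_tool", "kwargs": {
  "series": [1, -2, -0.7, 30, 0, 0, 0, 1, -2, -0.6, 45, 0, 0, 0, 1, 0, 0, 45, 0, 0, 0, 0.7, 0, 0, 30, 0, 0, 0, 0.7, 0, 0, 0, 0, 0, 0]
}}

```text
t: 21.12
eef_pos: [0.5367, -0.06, 0.0614]
tool_rot: [-0.002, -0.122, 0.993, 0.0]
contact_force: [0.4, 0.5, -0.1]
gripper_width: 0.851
```

Run:
```python
from h import *
o,M=st(); print(M.T@(np.array([.535,-.060,.026])-o['eef_pos'])*1e3,np.degrees(np.arctan2(M[1,0],M[0,0])))
```

```text
t 21.125 p [ 0.5367 -0.06    0.0614] x [-0.97  -0.242  0.004] y [-0.242  0.97   0.001] z [-0.004 -0.    -1.   ] F [ 0.4  0.5 -0.1] T [-0.06  0.01 -0.02] w 0.8510149219696833 q [-0.18  0.53  0.22  2.03 -0.2   0.6   1.99]
[ 1.48164955  0.38093046 35.41984856] -165.9804188661883
```

{"fn": "drive_tool", "kwargs": {
  "series": [0.7, 1.3, 0.4, 20, 0, -0.004, 0, 0.5, 0, 0, 10, 0, 0, 0, 0.4, 0, 0, 5, 0, 0, 0, 0.3, 0, 0, 0, 0, 0, 0, 0.1, 0, 0, 0, 0, 0, 0, -0.2, 0, 0, 0, 0, 0, 0, -1, 0, 0, 0, 0, 0, 0, -1, 0, 0, 0, 0, 0, 0],
  "force": 60
}}

```text
t: 22.12
eef_pos: [0.537, -0.06, 0.0288]
tool_rot: [0.002, -0.123, 0.992, 0.0]
contact_force: [-2.6, 0.0, 7.2]
gripper_width: 0.486
```

Run:
```python
from h import *
st()
```

```text
t 22.125 p [ 0.537  -0.06    0.0288] x [-0.97  -0.244 -0.005] y [-0.244  0.97   0.   ] z [ 0.005  0.001 -1.   ] F [-2.6  0.   7.2] T [ 0.08  0.4  -0.  ] w 0.486453386609659 q [-0.16  0.59  0.2   2.04 -0.22  0.53  2.02]
```

{"fn": "drive_tool", "kwargs": {
  "series": [-1, 0, 0, -15, 0, 0, 0, -1, 0, 0, -40, 0, 0, 0, -1, 0, 0, -50, 0, 0, 0, -1, 0, 0, -50, 0, 0, 0, -1, 0, 0, -45, 0, 0, 0, -1, 0, 0, 0, 0, 0, 0]
}}

```text
t: 22.88
eef_pos: [0.5379, -0.0606, 0.2324]
tool_rot: [0.006, -0.123, 0.992, 0.0]
contact_force: [0.2, 0.5, -1.0]
gripper_width: 0.487
```

Run:
```python
from h import *
o,M=st(); print(M.T@(np.array([.567,.1693,.21])-o['eef_pos'])*1e3,np.degrees(np.arctan2(M[1,0],M[0,0])))
```

```text
t 22.875 p [ 0.5379 -0.0606  0.2324] x [-0.97  -0.244 -0.012] y [-0.244  0.97  -0.001] z [ 0.012  0.002 -1.   ] F [ 0.2  0.5 -1. ] T [0.02 0.06 0.03] w 0.4865933561676013 q [-0.26  0.28  0.31  1.92 -0.1   0.94  1.92]
[-84.06539912 215.86045615  23.08248106] -165.866211380177
```

{"fn": "drive_tool", "kwargs": {
  "series": [-1, -14, 34, 0, 0, 0.007, 0, -1, -14.5, 37, 0, 0, 0, 0, -1, -14.5, 37, 0, 0, 0, 0, -1, -14.5, 36, 0, 0, 0, 0, -1, -14.5, 36, 0, 0, 0, 0, -1, -14, 36, 0, 0, 0, 0, -1, 0, 0, 10, 0, 0, 0, -1, 0, 0, 0, 0, 0, 0]
}}

```text
t: 23.88
eef_pos: [0.5651, 0.1692, 0.2161]
tool_rot: [-0.003, -0.123, 0.992, -0.001]
contact_force: [0.3, -0.2, -1.9]
gripper_width: 0.49
```

Run:
```python
from h import *
o,M=st(); print(M.T@(np.array([.569,.1698,.1758])-o['eef_pos'])*1e3,np.degrees(np.arctan2(M[1,0],M[0,0])))
```

```text
t 23.875 p [0.5651 0.1692 0.2161] x [-0.97  -0.244  0.007] y [-0.244  0.97  -0.001] z [-0.006 -0.003 -1.   ] F [ 0.3 -0.2 -1.9] T [-0.05  0.02  0.01] w 0.4896468581886628 q [-0.56  0.38  0.21  1.81 -0.09  0.97  1.51]
[-4.22152812 -0.28847663 40.26368193] -165.85298401965727
```

{"fn": "drive_tool", "kwargs": {
  "series": [-1, -4, -0.3, 10, 0, -0.01, 0, -1, 0, 0, 0, 0, 0, 0, -1, 0, 0, 0, 0, 0, 0]
}}

```text
t: 24.25
eef_pos: [0.5703, 0.1703, 0.2077]
tool_rot: [0.003, -0.123, 0.992, 0.0]
contact_force: [-0.3, -0.2, -2.0]
gripper_width: 0.485
```

Run:
```python
from h import *
o,M=st(); print(M.T@(np.array([.569,.1698,.1758])-o['eef_pos'])*1e3,np.degrees(np.arctan2(M[1,0],M[0,0])))
c=cam('wrist'); save(c,'w8'); o,M=st()
im=cv2.resize(c['pixels'][200:320,255:385],None,fx=5,fy=5,interpolation=cv2.INTER_CUBIC); im=np.clip(im*1.5,0,255).astype(np.uint8)
def circ(cen,r,z,col):
    pts=[(proj(c,[cen[0]+r*np.cos(t),cen[1]+r*np.sin(t),z])-[255,200]+.5)*5 for t in np.linspace(0,6.28,60)]; cv2.polylines(im,[np.int32(pts)],True,col,1)
C=o['eef_pos']+M@[.002,0,.0088]; circ(C,.022,C[2],(0,0,255)); circ(C,.0125,C[2],(0,0,255))
circ([.567,.1693],.009,.167,(0,255,0)); circ([.567,.1693],.011,.164,(0,255,0))
cv2.imwrite('pics/w8.png',im)
```

```text
t 24.25 p [0.5703 0.1703 0.2077] x [-0.97  -0.244 -0.007] y [-0.244  0.97  -0.   ] z [ 0.007  0.002 -1.   ] F [-0.3 -0.2 -2. ] T [ 0.02  0.01 -0.02] w 0.4850690069023809 q [-0.56  0.39  0.21  1.81 -0.1   0.94  1.51]
[ 1.64478654 -0.16334328 31.86604557] -165.8964543121595
t 24.3 p [0.5704 0.1705 0.2078] x [-0.97  -0.244 -0.007] y [-0.244  0.97   0.   ] z [ 0.007  0.002 -1.   ] F [ 0.3  0.3 -2.4] T [ 0.04 -0.03  0.04] w 0.48995495557933705 q [-0.56  0.39  0.21  1.81 -0.1   0.94  1.51]
```

View pics/w8.png

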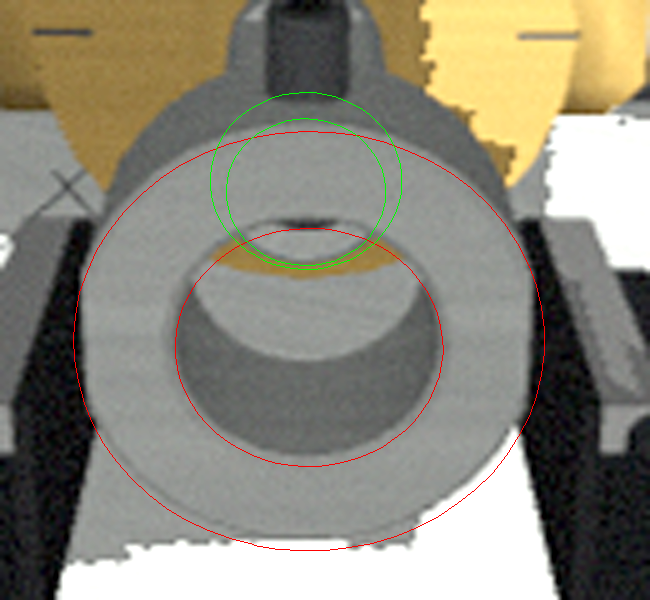

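The hover view shows the collar's screw aligned with the flat. The bore centre is at crop (307,337), and the edge of the stem top shows through the bore near (307,262). In the camera frame the collar and the stem are both offset the same way, so I only need a +1.5 mm shift in tool x.

{"fn": "drive_tool", "kwargs": {
  "series": [-1, 1.5, -0.2, 3, 0, 0.002, 0, -1, 0, 0, 5, 0, 0, 0, -1, 0, 0, 0, 0, 0, 0]
}}

```text
t: 24.68
eef_pos: [0.5685, 0.1703, 0.199]
tool_rot: [0.002, -0.123, 0.992, 0.0]
contact_force: [0.5, -0.9, -1.5]
gripper_width: 0.486
```

Run:
```python
from h import *
o,M=st(); print(M.T@(np.array([.5691,.1698,.1758])-o['eef_pos'])*1e3,np.degrees(np.arctan2(M[1,0],M[0,0])))
```

```text
t 24.675 p [0.5685 0.1703 0.199 ] x [-0.97  -0.245 -0.004] y [-0.245  0.97  -0.   ] z [ 0.004  0.001 -1.   ] F [ 0.5 -0.9 -1.5] T [-0.04 -0.01  0.06] w 0.48617672160049047 q [-0.56  0.4   0.21  1.82 -0.1   0.92  1.51]
[-0.37236259 -0.64267706 23.23978583] -165.82869227886363
```

{"fn": "drive_tool", "kwargs": {
  "series": [-1, -0.4, -0.6, 1, 0, 0, 0, -1, 0, 0, 3, 0, 0, 0, -1, 0, 0, 2, 0, 0, 0, -1, 0, 0, 0, 0, 0, 0]
}}

```text
t: 25.18
eef_pos: [0.5693, 0.1699, 0.1934]
tool_rot: [0.002, -0.123, 0.992, 0.0]
contact_force: [-0.4, 0.3, -1.1]
gripper_width: 0.484
```

Run:
```python
from h import *
o,M=st(); print(M.T@(np.array([.5691,.1698,.1758])-o['eef_pos'])*1e3,M.T@o['contact_force'])
```

```text
t 25.175 p [0.5693 0.1699 0.1934] x [-0.97  -0.245 -0.005] y [-0.245  0.97  -0.   ] z [ 0.004  0.001 -1.   ] F [-0.4  0.3 -1.1] T [-0.04 -0.01  0.04] w 0.48383396841857584 q [-0.55  0.41  0.21  1.83 -0.1   0.91  1.52]
[ 2.91604189e-01 -8.91500936e-03  1.75653462e+01] [0.35019678 0.38539598 1.10000516]
```

{"fn": "drive_tool", "kwargs": {
  "series": [-1, 0, 0, 2, 0, 0, 0, -1, 0, 0, 2, 0, 0, 0, -1, 0, 0, 2, 0, 0, 0, -1, 0, 0, 0, 0, 0, 0]
}}

```text
t: 25.68
eef_pos: [0.5693, 0.1699, 0.1874]
tool_rot: [0.002, -0.123, 0.992, 0.0]
contact_force: [0.2, 0.5, -1.4]
gripper_width: 0.49
```

Run:
```python
from h import *
o,M=st(); print(M.T@(np.array([.5691,.1698,.1758])-o['eef_pos'])*1e3,M.T@o['contact_force'])
```

```text
t 25.675 p [0.5693 0.1699 0.1874] x [-0.97  -0.245 -0.005] y [-0.245  0.97  -0.   ] z [ 0.004  0.001 -1.   ] F [ 0.2  0.5 -1.4] T [ 0.02 -0.03  0.02] w 0.4895547775570843 q [-0.55  0.42  0.2   1.83 -0.1   0.9   1.52]
[ 0.30353044 -0.02086905 11.58264369] [-0.35694919  0.46804936  1.41150848]
```

{"fn": "drive_tool", "kwargs": {
  "series": [-1, 0, 0, 3, 0, 0, 0, -1, 0, 0, 3, 0, 0, 0, -1, 0, 0, 3, 0, 0, 0, -1, 0, 0, 2, 0, 0, 0, -1, 0, 0, 0.6, 0, 0, 0, -1, 0, 0, 0, 0, 0, 0]
}}

```text
t: 26.42
eef_pos: [0.5696, 0.1699, 0.176]
tool_rot: [0.002, -0.123, 0.992, 0.0]
contact_force: [0.0, 0.9, -1.1]
gripper_width: 0.489
```

Run:
```python
from h import *
o,M=st(); print(M.T@(np.array([.5691,.1698,.1758])-o['eef_pos'])*1e3,M.T@o['contact_force'])
c=cam('wrist'); save(c,'w9')
im=c['pixels']; g=cv2.cvtColor(im,cv2.COLOR_BGR2GRAY)
C=o['eef_pos']+M@[.0022,0,.0088]
# profiles along tool x and tool y through stem centre in plane z=.167
for nm,ax in(('x',M[:,0]),('y',M[:,1])):
    for off in (0,.004,-.004):
        oth=M[:,1] if nm=='x' else M[:,0]
        r=[]
        for s in np.arange(-26,27,1): 
            u,v=proj(c,[*(C+ax*s/1e3+oth*off)[:2],.167]); r.append(int(cv2.getRectSubPix(g,(1,1),(float(u),float(v)))[0,0]))
        print(nm,off,r)
```

```text
t 26.425 p [0.5696 0.1699 0.176 ] x [-0.97  -0.245 -0.005] y [-0.245  0.97  -0.   ] z [ 0.005  0.001 -1.   ] F [ 0.   0.9 -1.1] T [-0.   -0.01  0.04] w 0.48852993294933816 q [-0.55  0.43  0.2   1.84 -0.11  0.88  1.52]
[0.46703381 0.01532315 0.1989247 ] [-0.26781869  0.89651037  1.12713135]
x 0 [107, 107, 107, 106, 103, 98, 105, 103, 101, 103, 102, 102, 104, 102, 92, 73, 75, 71, 86, 109, 107, 105, 104, 105, 107, 111, 110, 108, 108, 108, 108, 108, 106, 93, 95, 93, 78, 78, 49, 74, 105, 101, 104, 105, 99, 99, 102, 104, 94, 72, 67, 47, 47]
x 0.004 [106, 109, 105, 104, 104, 94, 106, 101, 101, 106, 102, 103, 104, 104, 102, 80, 73, 72, 72, 89, 106, 103, 105, 106, 108, 106, 106, 103, 105, 107, 108, 109, 109, 97, 95, 94, 76, 76, 78, 103, 104, 103, 105, 105, 102, 101, 101, 102, 89, 74, 74, 67, 66]
x -0.004 [109, 106, 104, 107, 105, 95, 105, 103, 102, 102, 104, 104, 104, 103, 103, 75, 75, 74, 70, 87, 112, 108, 108, 108, 106, 107, 106, 106, 106, 105, 106, 106, 105, 95, 90, 93, 74, 75, 77, 103, 105, 102, 102, 102, 102, 104, 104, 102, 86, 72, 71, 72, 66]
y 0 [62, 10, 8, 13, 8, 50, 102, 103, 103, 104, 102, 103, 103, 91, 62, 65, 82, 95, 105, 106, 108, 106, 106, 107, 108, 104, 110, 110, 107, 106, 106, 108, 106, 105, 105, 93, 84, 63, 65, 89, 103, 103, 100, 102, 101, 102, 105, 47, 18, 16, 14, 12, 56]
y 0.004 [71, 72, 26, 16, 11, 62, 107, 107, 106, 108, 108, 108, 109, 104, 82, 65, 88, 91, 107, 105, 104, 107, 106, 109, 107, 105, 108, 107, 111, 111, 108, 107, 105, 108, 109, 90, 87, 63, 85, 103, 111, 106, 109, 106, 106, 105, 110, 43, 13, 14, 30, 81, 90]
y -0.004 [16, 18, 14, 10, 13, 48, 103, 105, 101, 103, 103, 102, 104, 98, 91, 66, 66, 66, 79, 104, 106, 108, 108, 111, 109, 107, 104, 106, 106, 106, 105, 106, 107, 101, 76, 68, 65, 63, 90, 98, 101, 103, 104, 102, 103, 100, 102, 49, 9, 9, 15, 20, 14]
```

{"fn": "drive_tool", "kwargs": {
  "series": [-1, 0.3, 0, 0.2, 0, 0, 0, -1, 0, 0, 0, 0, 0, 0, -1, 0, 0, 0, 0, 0, 0]
}}

```text
t: 26.85
eef_pos: [0.5693, 0.1699, 0.1759]
tool_rot: [0.003, -0.123, 0.992, 0.0]
contact_force: [0.1, -0.6, -1.9]
gripper_width: 0.488
```

Run:
```python
from h import *
o,M=st(); print(M.T@(np.array([.5691,.1698,.1758])-o['eef_pos'])*1e3,M.T@o['contact_force'],np.degrees(np.arctan2(M[1,0],M[0,0])))
assert abs(o['eef_pos'][2]-.1758)<.0008
bot.hand_in()
```

```text
t 26.85 p [0.5693 0.1699 0.1759] x [-0.97  -0.245 -0.005] y [-0.245  0.97   0.   ] z [ 0.005  0.001 -1.   ] F [ 0.1 -0.6 -1.9] T [-0.    0.01  0.02] w 0.4875171355946737 q [-0.55  0.43  0.2   1.84 -0.11  0.87  1.52]
[ 0.15980359 -0.01772155  0.04991028] [ 0.06594515 -0.60210151  1.87028663] -165.8381951018182
the job is handed in; nothing more can be done
```

I turned the stem to the index and slipped the collar over it with the set screw over the flat. I handed the job in at 26.9 s with the arm still gripping the collar at 60 N.

- **Stem:** My first pinch and turn left the flat about 4° past the pointer, measured against the flange ticks. By then I had already lifted the collar, so I set it down on clear shelf, pinched the stem again and corrected it. The last measurement put the flat within about 1–1.5° of the index. The final image showed no sign that it had moved since.
- **Collar:** It went on with no contact force beyond its own weight. The gap between bore and stem looks even on both sides. The tool is turned to -165.8°, the measured pointer direction, and the screw was aligned with the tool when I gripped the collar.
- **Flush:** The top faces should be flush to within about 1 mm. I worked this out from the arm's height when I gripped the collar on the shelf. The camera is too coarse to confirm it (about 2–3 mm).
- **Camera disagreement:** The wrist camera read stem and collar about 0.8–1 mm off along tool x compared with the positions I got by gripping. I corrected for that before lowering the collar.
- **Other fittings:** I did not touch any of them, but I took no final overview picture to confirm it.

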